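# Purge lever upright, then find the heaviest sample tin and hold it up

## Robot

A 6-joint arm with a two-finger parallel gripper is mounted at the origin on the work surface. World frame = base frame: x ahead of the robot, y to its left, z up, the work surface at z = 0. Lengths are in m, angles in rad, forces in N, time in s.
With the tool pointing down it reaches from about 0.375 to 0.925 m from the base axis. Payload 5.7 kg.
Tool frame: the origin (TCP) lies between the finger pads; the fingertips stand 14 mm ahead of it and the grasp point (between the pads) lies 5 mm behind it; z points along the fingers, y is the direction in which the jaws open and shut (so a half turn about z gives the same grasp; the last joint's range is limited). The gripper opens to 88 mm and grips with 3 to 60 N. Pads are 20 mm wide; open, the fingers measure 115 mm over their backs; the gripper's body (75 mm by 178 mm) begins 61 mm behind the grasp point.
Start: joints at [-1.41, 0.359, 1.51, -0, 1.272, -0.115], TCP at [0.163, -0.577, 0.237] pointing down, gripper open.
Joint ranges: [-2.97, 2.97], [-1.01, 2.36], [0.21, 2.38], [-0.96, 4.11], [0.2, 2.71], [-2.98, 2.98]. Speed limits (rad/s): [2.39, 2.39, 3.14, 3.14, 3.14, 3.14].

## Interface

Orientations are given as a unit quaternion [w, x, y, z].
In Python, from plant import env, gripper_to, inverse_kinematics, cams, telemetry gives the robot as it stands. Calls block until the motion is done:
- env.move_pose(position, orientation): joint-space move of the TCP to a pose.
- env.move_straight(position, speed=0.15, attitude=None): straight line of the TCP; attitude=None keeps the orientation; speed is the mean speed in m/s.
- env.set_joints(angles): joint-space move.
- gripper_to(opening, effort=None): opening from 0.0 (shut) to 1.0 (fully open); effort is the grip in N (None keeps the last); returns when the fingers have stopped.
- env.dwell(seconds).
- inverse_kinematics(position, orientation): joint angles nearest the present ones, or None.
- cams.read_camera(name): name is "scene" or "top" or "wrist"; returns a dict with "frame" (384x512x3 uint8, red, green, blue), "depth" (384x512 float32, m along the optical axis (not along the pixel's ray), 0 where there is no reading), "fx", "fy", "cx", "cy" (pixels), "view" (4x4, takes a point from world to camera coordinates). Camera axes: x right, y down, z forward; pixel columns grow to the right and rows downward; lengths in m; the calibration is good to about 2 mm. A picture is of the moment at which its call begins.
A pose or a line that the arm cannot do raises env.Unreachable and nothing moves.
- env.finish_job(): hands the job in, once; it reports no verdict.
Readings, each from a call of its own:
- telemetry.current_time(): time.
- telemetry.current_joint_positions(): joint angles.
- telemetry.current_qd(): joint speeds.
- telemetry.current_joint_efforts(): joint torques, N m.
- telemetry.current_tool_pos(): TCP position.
- telemetry.current_ee_rot(): TCP orientation.
- telemetry.current_force(): force on the tool from outside, world axes, zero at the start.
- telemetry.current_ft_torque(): the same for the moment, N m.
- telemetry.current_opening(): opening from 0.0 (shut) to 1.0 (fully open).
Only numpy, scipy, OpenCV 4.12 (cv2) and the standard library are available. Lean on these libraries where they do the work, as an engineer would, in place of code of your own. Each camera call takes 0.05 s, during which the arm holds its last target. There are 200 camera calls.

## Task

Get the analyser bench ready for its calibration run: first set the purge-gas lever upright (half flow) and leave it there. Then find by feel which of the three identical closed tins is the heaviest, the one with the full set of reference discs, and finish while holding it up in the gripper, upright and still, at least 15 cm clear of the bench. The two lighter tins must stand upright on the bench, and nothing else on the bench may be pushed about or knocked over.

Things in the scene. Friction and masses are not known exactly. Their poses are not given: they have to be found in the camera images.
- purge_lever (a joint): angle of the purge-gas lever about its level hinge: 0 = upright (half flow), positive = leaning towards the valve's +x side, negative = towards its -x side; stops at -0.9 and +0.9 rad. It starts leaning 0.4 to 0.8 rad to the +x side. Stiff: it stays where it is left; about 1.4 N at the knob moves it
- lever_knob (a point): centre of the white ball knob, 26 mm across, on the end of the lever, 90 mm from the hinge; the lever itself is a steel rod 9 mm thick. The axes turn with the lever: z along it from the hinge to the knob, y along the hinge
- lever_pivot (a point): point on the lever's hinge line, 60 mm above the bench, same axes as the knob's point (y along the hinge)
- valve: the fixed purge-gas valve: grey block 90 x 70 x 36 mm (x, y, z) with a white dial disc, 68 mm across and 6 mm thick, upright beside the lever, its centre at the hinge height and 29 mm to the +y side (top 94 mm above the bench), a brass fitting and short blue tube on its +x side. Origin at the centre of the block's underside; y along the lever's hinge, x across it; the hinge is 60 mm above the origin
- tin_a: one of three closed metal sample tins that look exactly alike: upright cylinder, body 50 mm across, with a slip lid 52.4 mm across over its top 14 mm; 70 mm tall in all; rigid and shut, its contents may shift by 1 or 2 mm inside. The three differ clearly in weight (all between 0.11 and 0.58 kg, the lightest about 0.14, the middle about 0.26, the heaviest about 0.5 kg); which one is heaviest changes each time and cannot be seen. Origin at the centre of its underside, z up
- tin_b: one of three closed metal sample tins that look exactly alike: upright cylinder, body 50 mm across, with a slip lid 52.4 mm across over its top 14 mm; 70 mm tall in all; rigid and shut, its contents may shift by 1 or 2 mm inside. The three differ clearly in weight (all between 0.11 and 0.58 kg, the lightest about 0.14, the middle about 0.26, the heaviest about 0.5 kg); which one is heaviest changes each time and cannot be seen. Origin at the centre of its underside, z up
- tin_c: one of three closed metal sample tins that look exactly alike: upright cylinder, body 50 mm across, with a slip lid 52.4 mm across over its top 14 mm; 70 mm tall in all; rigid and shut, its contents may shift by 1 or 2 mm inside. The three differ clearly in weight (all between 0.11 and 0.58 kg, the lightest about 0.14, the middle about 0.26, the heaviest about 0.5 kg); which one is heaviest changes each time and cannot be seen. Origin at the centre of its underside, z up
- beaker: bystander: open glass beaker, 66 mm across, 85 mm tall; origin centre of underside
- vial: bystander: small glass vial with white cap, 23 mm across, 45 mm tall, standing between two of the tins' places; origin centre of underside
- blower: bystander: orange dust-blower bulb standing on its base, 60 mm across, 95 mm tall; origin centre of underside
- pan_box: bystander: flat clear box of sample pans with white lid, 77 x 57 x 26 mm; origin centre of underside
- tweezers: bystander: steel tweezers lying flat along their x, 110 x 22 x 7 mm, between two of the tins' places; origin in the middle, underside
- dish: bystander: white ceramic dish, 86 mm across, 12 mm tall; origin centre of underside
- mouse: bystander: grey computer mouse, 100 x 60 x 26 mm; origin centre of underside
There are look-alikes about, which are no part of the job. Leave any blue look-alike of the tin_c alone.

How it is judged:
On the way:
1. the purge lever stands upright (within 0.12 rad), still, while all three tins stand on the bench (value of joint purge_lever between -0.12 and 0.12 rad and velocity of joint purge_lever between -0.1 and 0.1 rad/s and height (world z) of each of tin_a, tin_b, tin_c below 0.02 m), for 0.3 s.
At the end, for the whole second after the job is handed in: Lever within 0.12 rad of upright. The heaviest tin is gripped, over 14 cm above the bench, within 0.26 rad of upright, still, on nothing else. The other two (each pressing on the bench with under 3.5 N, so neither is the heaviest) stand upright on it, released (value of joint purge_lever between -0.12 and 0.12 rad and ((height (world z) of tin_a above 0.14 m and angle between tin_a's own z axis and vertical below 0.26 rad and contact force between tin_a and the fingers above 1 N and linear speed of each of tin_a, tin_b, tin_c below 0.03 m/s and contact force between tin_a and valve below 0.2 N and height (world z) of each of tin_b, tin_c below 0.006 m and angle between each of tin_b, tin_c's own z axis and vertical below 0.1 rad and contact force between each of tin_b, tin_c and the fingers below 0.2 N and contact force between each of tin_b, tin_c and tin_a below 0.2 N and contact force between tin_b and table between 0.5 and 3.5 N and contact force between tin_c and table between 0.5 and 3.5 N) or (height (world z) of tin_b above 0.14 m and angle between tin_b's own z axis and vertical below 0.26 rad and contact force between tin_b and the fingers above 1 N and linear speed of each of tin_b, tin_a, tin_c below 0.03 m/s and contact force between tin_b and valve below 0.2 N and height (world z) of each of tin_a, tin_c below 0.006 m and angle between each of tin_a, tin_c's own z axis and vertical below 0.1 rad and contact force between each of tin_a, tin_c and the fingers below 0.2 N and contact force between each of tin_a, tin_c and tin_b below 0.2 N and contact force between tin_a and table between 0.5 and 3.5 N and contact force between tin_c and table between 0.5 and 3.5 N) or (height (world z) of tin_c above 0.14 m and angle between tin_c's own z axis and vertical below 0.26 rad and contact force between tin_c and the fingers above 1 N and linear speed of each of tin_c, tin_a, tin_b below 0.03 m/s and contact force between tin_c and valve below 0.2 N and height (world z) of each of tin_a, tin_b below 0.006 m and angle between each of tin_a, tin_b's own z axis and vertical below 0.1 rad and contact force between each of tin_a, tin_b and the fingers below 0.2 N and contact force between each of tin_a, tin_b and tin_c below 0.2 N and contact force between tin_a and table between 0.5 and 3.5 N and contact force between tin_b and table between 0.5 and 3.5 N))); the arm keeps its last pose, push and grip.
It fails at once if a tin is tipped over (more than 0.8 rad) (angle between any of tin_a, tin_b, tin_c's own z axis and vertical above 0.8 rad).
It fails at once if a bystander is pushed more than 4 cm (the vial 3 cm) (distance of any of beaker, blower, pan_box, tweezers, dish, mouse from where it was at the start of the episode above 0.04 m or distance of vial from where it was at the start of the episode above 0.03 m).
It fails at once if the beaker, vial or blower is knocked over (angle between any of beaker, vial, blower's own z axis and vertical above 0.5 rad).
It also fails if it takes over 72 s, if anything falls off the work surface, if the arm or the gripper's body presses on something with over 40 N, if the wrist force passes 120 N, or if a joint passes its speed limit or range.

## Working session

There is one attempt and no reset: what is moved stays moved. The work goes in short steps, each a Python script; the robot and the scene stay as the last script left them, time stands still between calls to the robot, and variables do not carry over. Pictures are saved under pics/ and viewed, about 8 in all and at most 12, crops included, and the job is handed in when it is done.

```bash
ls; mkdir -p pics; cat > h.py <<'E'
import numpy as np, cv2
from plant import env, gripper_to, inverse_kinematics, cams, telemetry
def snap(n):
    d=cams.read_camera(n); np.savez(f'pics/{n}.npz',**d); cv2.imwrite(f'pics/{n}_raw.png',d['frame'][...,::-1]); return d
def world(d,depth=None):
    z=d['depth'] if depth is None else depth
    v,u=np.mgrid[:z.shape[0],:z.shape[1]]
    P=np.stack([(u-d['cx'])/d['fx']*z,(v-d['cy'])/d['fy']*z,z,np.ones_like(z)],-1)
    return (P@np.linalg.inv(d['view']).T)[...,:3]
E
python3 - <<'E'
from h import *
t=snap('top'); s=snap('scene')
for n,d in(('top',t),('scene',s)):
    cv2.imwrite(f'pics/{n}1.png',cv2.resize(d['frame'][...,::-1],(800,600),interpolation=cv2.INTER_CUBIC))
    print(n,d['fx'],d['cx'],d['cy'],np.linalg.inv(d['view'])[:3].round(3).tolist())
print(telemetry.current_time(),telemetry.current_tool_pos(),telemetry.current_ee_rot(),telemetry.current_force())
E
```

```text
pics
top 349.38660689936444 256.6228453299522 188.4818448155787 [[-0.03, -0.996, 0.078, 0.481], [-0.999, 0.028, -0.024, -0.007], [0.021, -0.079, -0.997, 0.897]]
scene 371.1019170605839 256.27773000108846 194.6444174288088 [[0.747, 0.388, -0.54, 1.036], [0.665, -0.443, 0.602, -0.589], [-0.006, -0.808, -0.589, 0.664]]
0.1 [ 0.16329095 -0.57674046  0.2359129 ] [-8.13527311e-04  9.90505893e-01  1.37467863e-01 -9.93091638e-06] [ 0.48469885  0.08245988 -0.2351367 ]
```

View pics/top1.png

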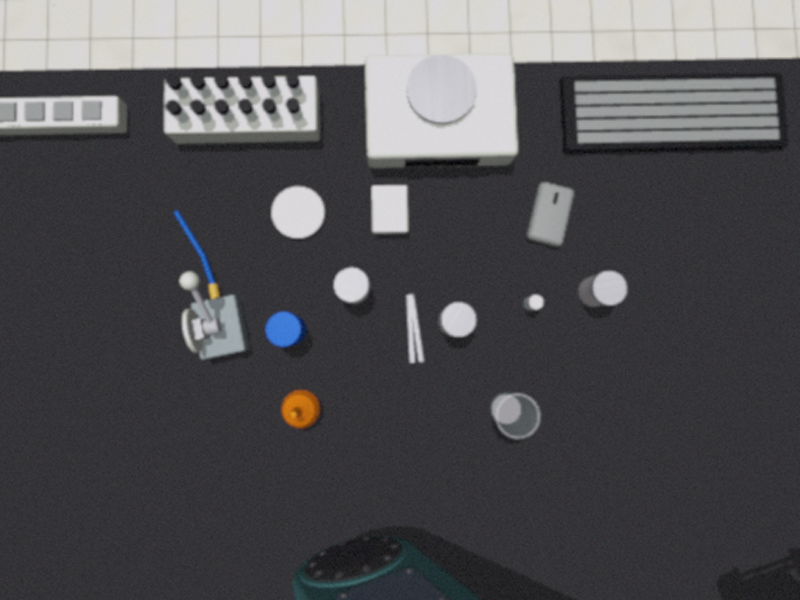

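View pics/scene1.png

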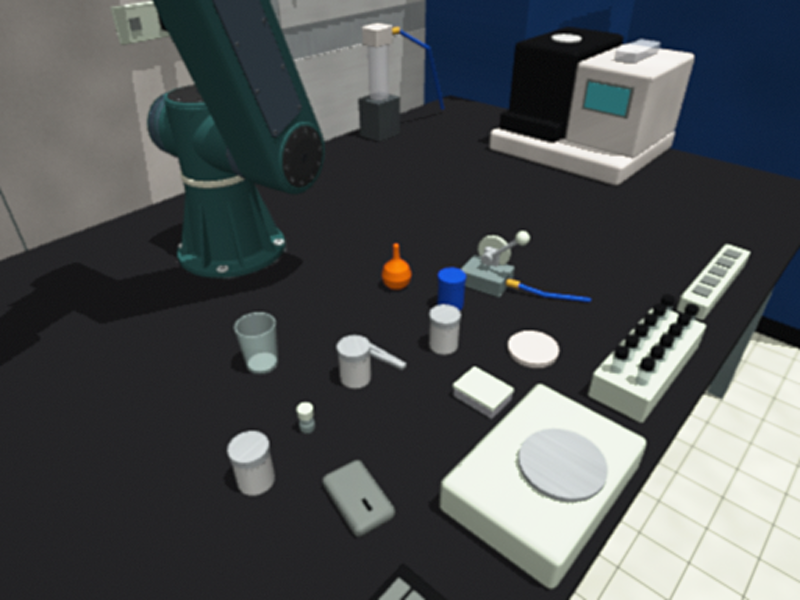

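The top view shows three grey tins at (351,285), (458,320) and (610,288). The vial is at (535,302) and the tweezers at (414,328). The valve is at (218,328), with its knob at (189,280).

Things that could be mistaken for a tin: the blue tin at (284,329), which I leave alone, the vial cap, and the balance pan at (441,90). For the knob, it's the dial disc at (190,330).

Next I'll measure with depth.

```bash
python3 - <<'E'
from h import *
t=dict(np.load('pics/top.npz')); W=world(t); k=512/800
def reg(name,u,v,r,z0,z1):
    u,v,r=[int(a*k) for a in(u,v,r)]
    P=W[v-r:v+r,u-r:u+r].reshape(-1,3); P=P[(P[:,2]>z0)&(P[:,2]<z1)]
    if len(P)<3: print(name,'few',len(P)); return
    (cx,cy),R=cv2.minEnclosingCircle(P[:,:2].astype(np.float32))
    print(name,len(P),'mean',P.mean(0).round(4),'circ',round(cx,4),round(cy,4),'d',round(2*R,4),'zmax',P[:,2].max().round(3))
for n,u,v in(('T1',351,285),('T2',458,320),('T3',610,288),('blue',284,329)): reg(n,u,v,32,.06,.085)
reg('vial',535,302,16,.035,.06); reg('beaker',516,415,36,.07,.1); reg('blower',300,408,30,.03,.12)
reg('tweez',414,328,40,.003,.02)
reg('knob',189,280,14,.08,.2); 
reg('block',230,325,45,.03,.042); reg('dial',192,330,28,.07,.097); reg('fitting',213,291,14,.015,.1)
P=W[int(255*k):int(370*k),int(165*k):int(255*k)].reshape(-1,3)
B=P[(abs(P[:,2]-.036)<.005)]; r=cv2.minAreaRect(B[:,:2].astype(np.float32)); print(r, cv2.boxPoints(r))
s=dict(np.load('pics/scene.npz')); W2=world(s)
Q=W2[int(228*k):int(248*k),int(512*k):int(534*k)].reshape(-1,3); Q=Q[(Q[:,2]>.1)]; print('knob scene',len(Q),Q.mean(0),Q[:,2].max())
i=cv2.resize(t['frame'][155:250,95:190,::-1],(600,600),interpolation=cv2.INTER_CUBIC)
j=cv2.resize(s['frame'][130:210,270:380,::-1],(800,582),interpolation=cv2.INTER_CUBIC)
cv2.imwrite('pics/crop1.png',np.hstack([cv2.resize(i,(400,400)),cv2.resize(j,(400,400))]))
E
```

```text
T1 376 mean [0.5638 0.0499 0.0692] circ 0.564 0.0501 d 0.0522 zmax 0.073
T2 376 mean [ 0.5066 -0.1115  0.0691] circ 0.5065 -0.1117 d 0.0521 zmax 0.073
T3 384 mean [ 0.5478 -0.3447  0.0685] circ 0.5484 -0.3455 d 0.0535 zmax 0.073
blue 393 mean [0.4994 0.153  0.0693] circ 0.4991 0.1537 d 0.0528 zmax 0.075
vial 69 mean [ 0.5309 -0.2368  0.0434] circ 0.5309 -0.2373 d 0.022 zmax 0.047
beaker 192 mean [ 0.3587 -0.1954  0.0811] circ 0.3613 -0.192 d 0.0658 zmax 0.087
blower 449 mean [0.3774 0.133  0.0506] circ 0.3752 0.1362 d 0.0585 zmax 0.095
tweez 252 mean [ 0.4926 -0.0469  0.0065] circ 0.4891 -0.0474 d 0.1506 zmax 0.019
knob 125 mean [0.5684 0.2712 0.1296] circ 0.5689 0.2721 d 0.0268 zmax 0.137
block 795 mean [0.5057 0.2549 0.0354] circ 0.5077 0.2629 d 0.1109 zmax 0.042
dial 248 mean [0.5076 0.2797 0.0808] circ 0.5055 0.2757 d 0.0719 zmax 0.096
fitting 112 mean [0.5599 0.2696 0.0302] circ 0.5648 0.2672 d 0.0499 zmax 0.1
((0.5071868896484375, 0.2618962526321411), (0.09011005610227585, 0.06957853585481644), 10.671478271484375) [[0.45646888 0.28774065]
 [0.46935326 0.21936549]
 [0.5579049  0.23605186]
 [0.5450205  0.30442703]]
knob scene 77 [0.57064357 0.2674552  0.12430475] 0.13754041948844775
```

View pics/crop1.png

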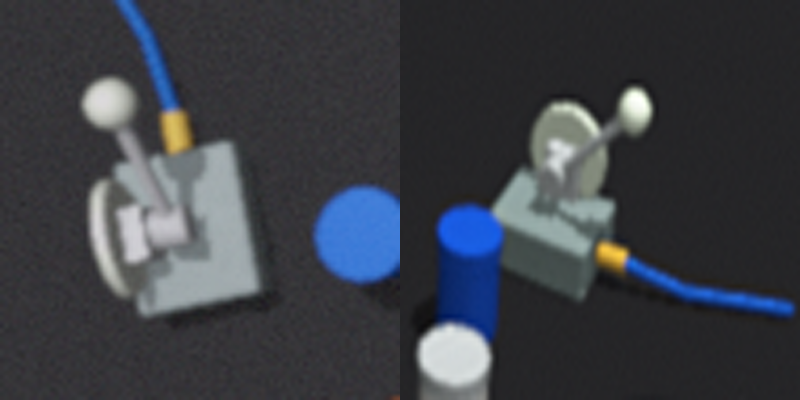

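The numbers fit the description:
- **Tins:** tops at 0.069 m and 52 mm across.
- **Valve:** 90 x 70 mm, yawed 0.186 rad. The fitting is on +x and the dial on +y.
- **Knob:** 89 mm from the hinge, so the lever leans about +0.78 rad.

The crop confirms the knob at the rod's end. I'll do the lever first: straddle the knob, sweep it to upright, then close centred on it.

```bash
cat >> h.py <<'E'
def down(phi):
    "tool down, jaw (y) axis along world angle phi"
    a=(phi+np.pi/2)/2; return [0,np.cos(a),np.sin(a),0]
YAW=0.186; PIV=np.array([.5072,.2619,.06]); XV=np.array([np.cos(YAW),np.sin(YAW),0])
def knob(th): return PIV+.09*(np.sin(th)*XV+np.cos(th)*np.array([0,0,1]))
def best(p,phi):
    c=[(f,inverse_kinematics(p,down(f))) for f in(phi,phi+np.pi,phi-np.pi)]
    c=[x for x in c if x[1] is not None]
    return min(c,key=lambda x:abs(x[1][5]))
E
python3 - <<'E'
from h import *
off=np.array([0,0,-.005]) # TCP is 5 mm ahead of grasp point
k=knob(.777)
f,q=best(k+[0,0,.1],YAW); print('phi',f,np.round(q,2))
for n,p in(('T1',(.564,.05)),('T2',(.5066,-.1116)),('T3',(.548,-.345))):
    print(n,[ (round(x,2),np.round(y,2)) for x,y in [best(np.array([*p,.03]),np.arctan2(p[1],p[0]))]])
gripper_to(.75,10)
env.move_pose(k+[0,0,.1],down(f))
env.move_straight(k+off,.15)
print(telemetry.current_time(),telemetry.current_tool_pos(),k,telemetry.current_force())
for th in (.6,.4,.2,0.): env.move_straight(knob(th)+off+ XV*(-.018*(1-th/.777)),.08)
env.move_straight(knob(0)+off,.08)
print(telemetry.current_time(),telemetry.current_tool_pos(),telemetry.current_force())
gripper_to(.1,5); env.dwell(.2)
print('open',telemetry.current_opening(),telemetry.current_force())
gripper_to(.75,10)
env.move_straight(knob(0)+[0,0,.1],.2)
d=snap('scene'); t=snap('top'); W=world(t)
m=(np.linalg.norm(W[...,:2]-PIV[:2],axis=-1)<.09)&(W[...,2]>.115)&(W[...,2]<.175); print(m.sum(),W[m].mean(0) if m.any() else 0)
i=cv2.resize(d['frame'][100:240,230:417,::-1],(800,600),interpolation=cv2.INTER_CUBIC); cv2.imwrite('pics/lev.png',i)
print(telemetry.current_time())
E
```

```text
phi 0.186 [ 0.34  0.41  1.45 -0.    1.27  0.15]
T1 [(np.float64(0.09), array([-0.03,  0.57,  1.77, -0.  ,  0.8 , -0.12]))]
T2 [(np.float64(-0.22), array([-0.35,  0.53,  1.88, -0.  ,  0.73, -0.13]))]
T3 [(np.float64(-0.56), array([-0.67,  0.65,  1.58, -0.  ,  0.91, -0.11]))]
4.7917 [0.56989917 0.27372958 0.11989959] [0.56921451 0.27356958 0.12417182] [ 0.09721531 -0.48532108 -0.7186281 ]
6.85 [0.50758797 0.26187895 0.14466775] [0.3437678  0.31597084 0.17954676]
open 0.29007516439562914 [-1.46243231  0.51923697  1.63483544]
127 [0.50653895 0.25954704 0.15706289]
9.3167
```

View pics/lev.png

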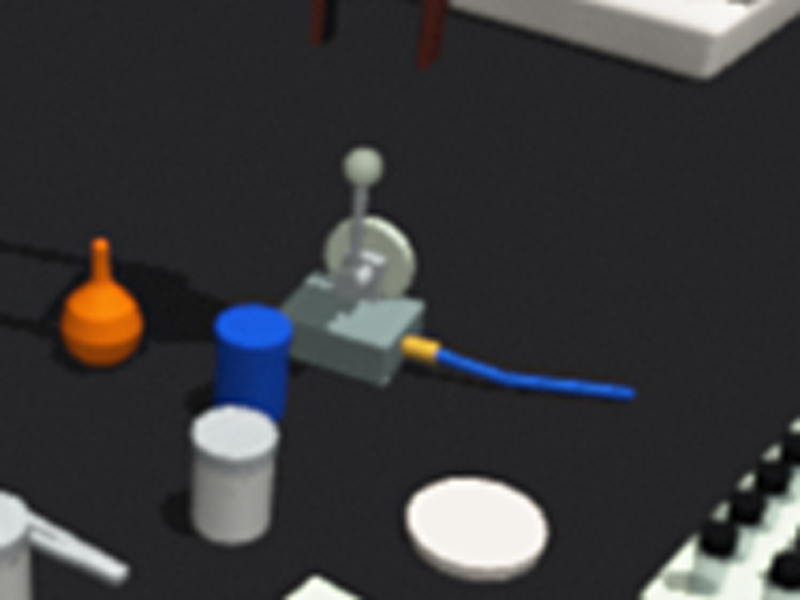

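The picture shows the lever upright, with the knob at (363,165) above the hinge at (362,270). The jaws closed on 25.5 mm, which is the knob's width. The measured knob is within 1 mm of upright along x. Now I'll weigh the tins, starting with T1.

```bash
cat >> h.py <<'E'
T={'T1':(.564,.05),'T2':(.5066,-.1116),'T3':(.548,-.345)}
def fz(n=15):
    env.dwell(.4); a=[]
    for _ in range(n): a.append(telemetry.current_force()); env.dwell(.02)
    return np.mean(a,0)
def weigh(n):
    p=np.array([*T[n],0.]); phi,_=best(p+[0,0,.03],np.arctan2(p[1],p[0]))
    gripper_to(.85,20); env.move_pose(p+[0,0,.14],down(phi)); f0=fz()
    env.move_straight(p+[0,0,.030],.12); gripper_to(.3,20)
    o=telemetry.current_opening()*88; z=telemetry.current_tool_pos()
    env.move_straight(p+[0,0,.090],.1); f1=fz()
    print(n,'opening mm',o,'tcp',z,'f0',f0.round(2),'f1',f1.round(2),'kg',(f0-f1)[2]/9.81,'t',telemetry.current_time())
    return (f0-f1)[2]/9.81,p
def putback(p):
    env.move_straight(p+[0,0,.034],.1); env.move_straight(p+[0,0,.0302],.02); env.dwell(.2)
    gripper_to(.85,20); env.move_straight(p+[0,0,.16],.2)
E
python3 - <<'E'
from h import *
z=telemetry.current_tool_pos(); env.move_straight(np.array(z)+[0,0,.03],.2)
m,p=weigh('T1')
E
```

```text
T1 opening mm 52.23839277217007 tcp [0.56441478 0.04998934 0.03045179] f0 [0.19 0.18 0.22] f1 [ 0.16 -0.04 -2.39] kg 0.26658114019633317 t 14.6083
```

T1 weighs 0.27 kg, so it's the middle tin. I'll put it back and weigh T2.

```bash
python3 - <<'E'
from h import *
putback(np.array([*T['T1'],0.])); print('after release',telemetry.current_time())
m,p=weigh('T2')
if m<.38:
    putback(p); m,p=weigh('T3')
print(telemetry.current_opening(),telemetry.current_force())
env.move_straight(p+[0,0,.15],.1)
t=snap('top'); s=snap('scene'); W=world(t)
for n,c in T.items():
    k=(np.linalg.norm(W[...,:2]-c,axis=-1)<.035)&(W[...,2]>.06)&(W[...,2]<.085); print(n,k.sum(),W[k].mean(0).round(4) if k.any() else 0)
cv2.imwrite('pics/s2.png',cv2.resize(s['frame'][...,::-1],(800,600)))
print(telemetry.current_time())
E
```

```text
after release 17.225
T2 opening mm 51.575015483192175 tcp [ 0.50729822 -0.11183986  0.0304652 ] f0 [ 0.07 -0.24 -0.01] f1 [-0.12 -0.1  -4.74] kg 0.48153267218691465 t 21.7667
0.5922284311750455 [-0.68496185  0.26199293 -5.12863959]
T1 377 [0.5637 0.0498 0.0694]
T2 0 0
T3 0 0
22.6167
```

View pics/s2.png

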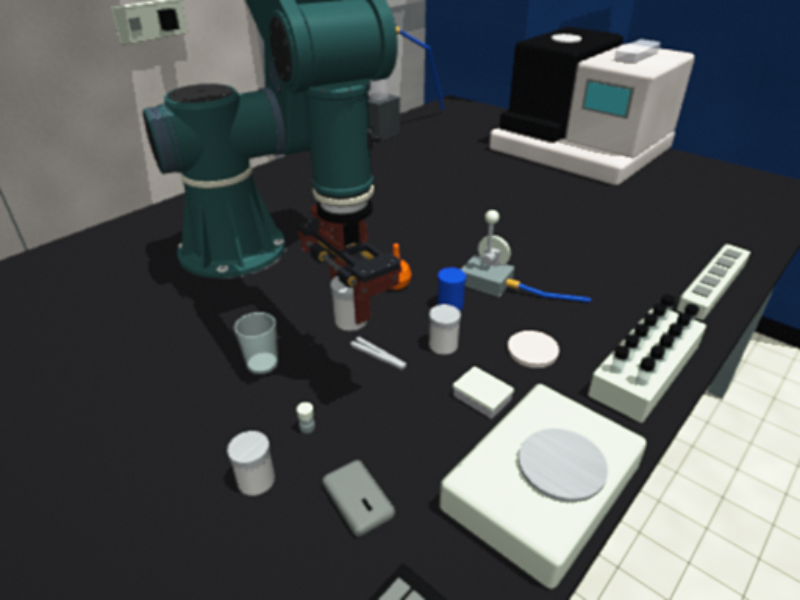

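T2 weighs 0.48 kg, clearly the "about 0.5" tin, and T1 at 0.27 is the middle one, so T3 must be the lightest. The picture shows T2 held upright at (349,303), T1 and T3 standing at (445,330) and (251,463), and the lever upright at (492,217). I'll raise T2 to 19 cm, check and hand in.

```bash
python3 - <<'E'
from h import *
p=np.array([*T['T2'],.22]); gripper_to(.3,25); env.move_straight(p,.08); env.dwell(1.)
s=snap('scene'); f=fz()
print(f.round(2),telemetry.current_opening()*88,telemetry.current_tool_pos(),np.abs(telemetry.current_qd()).max(),telemetry.current_time())
W=world(s); b=np.linalg.norm(W[...,:2]-p[:2],axis=-1)<.03
print('lowest held z',np.sort(W[b&(W[...,2]>.1)][:,2])[:5])
cv2.imwrite('pics/s3.png',cv2.resize(s['frame'][90:330,120:440,::-1],(800,600),interpolation=cv2.INTER_CUBIC))
E
```

```text
[ 0.09 -0.25 -4.78] 52.50273678178076 [ 0.50657892 -0.11159656  0.21999801] 0.003012366309459951 25.5583
lowest held z [0.18998945 0.19001293 0.19040992 0.19045245 0.19056322]
```

View pics/s3.png

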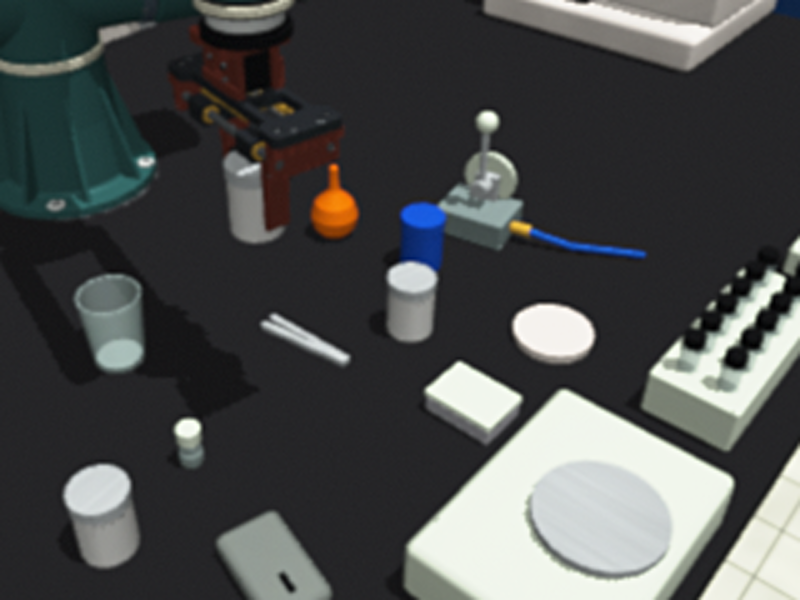

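The held tin at (256,200) hangs upright with its base at 0.19 m. The other two stand at (411,302) and (102,515), the lever at (486,122) is upright, and nothing else has moved. Handing in.

```bash
python3 -c "
from h import *
env.finish_job()"
```

```text
the job is handed in; nothing more can be done
```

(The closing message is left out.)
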